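Load the reader's shuttle under its sprung flap

TASK

Load the sample reader without gripping anything: press the reader's blue bar down with one fingertip to hold its orange sprung flap up clear of the shuttle, and meanwhile push the blue shuttle by its upright tab with the other finger, in under the flap until it is fully home against the end stop. Keep the bar down until the shuttle is home, then take the fingers away so that the flap springs shut. Slide the shuttle only, never lift it, and leave the vials and the bottle alone.

Things in the scene. Friction and masses are not known exactly. Their poses are not given: they have to be found in the camera images.
- bay: White sample reader, fixed; place and yaw vary. Origin on the table under the flap hinge, in the plane of the front face. Axes: x along the lane into the reader, y left looking in, z up. In mm: housing x 0 to 140, y -77 to 65, 40 high. In front a grey base plate, x -172 to 0, y -69 to 59, top 6 above the table. Open shuttle lane on it, centred on y = -38.
- lane_end (a point): Foot of the end stop, middle of the lane floor (bay x 52, y -38, 6 mm above the table). The lane is 36 mm wide between two aluminium guides 6 mm high; it runs from bay x = -168 to the front face and on through a tunnel 36 mm wide, 22 mm high.
- hinge (a point): Middle of the flap's hinge tube: 8 mm diameter, along bay x from -165 to 0 at bay y = 0, 28 mm above the table, on two brackets 32 mm high.
- press_bar (a point): Blue round bar, 12 mm diameter, rigid with the flap, across the hinge from the lane. Point at mid-length on its axis; it runs along bay x from -162 to -6 mm. Flap shut: axis at bay y +36, top 46 mm above the table. At 0.6 rad: axis still near y +36, top about 24 mm above the table. A finger can slide along it while pressing it down.
- blade_edge (a point): Orange flap plate in front of the tunnel, rigid with the bar: bay y -57 to -19, x -6 to -2 mm, with a lip out to x -18 at its top (50 mm above the table). Shut, its lower edge is 12 mm above the table: only the shuttle's thin neck fits under it. Point: middle of that lower edge.
- flap (a joint): Angle of flap and bar about the hinge, rad: 0 shut (start), grows as the bar is pressed and the blade rises, stop at 0.7. A spring shuts it: about 4 N on the bar starts it, about 8 N holds it fully down. From 0.38 the shuttle's body passes freely under the blade; 0.6 is comfortable.
- shuttle: Loose blue shuttle, 88 x 32 mm, about 80 g, flat in the lane. Origin at the centre of its underside, x to its nose, z up. Neck plate 4.5 mm thick over the whole length; body 14 mm high, with a glass slip, from x 0 to 44; upright push tab x -44 to -36, 32 mm wide, top 44 mm above the underside (50 mm above the table).
- shuttle_nose (a point): Middle of the lower front edge of the shuttle. Home: at bay x = +52 (touching the end stop). It starts 8 to 40 mm in front of the reader's front face.
- shuttle_tab (a point): Middle of the rear face of the push tab, where to push, 30 mm above the shuttle's underside (36 mm above the table).
- vial_a: Bystander: red-capped vial, 24 mm diameter, 55 mm tall, standing on the table; origin at the centre of its underside.
- vial_b: Bystander: white-capped vial, 24 mm diameter, 55 mm tall; origin at the centre of its underside.
- dropper: Bystander: amber bottle with black cap, 36 mm diameter, 85 mm tall; origin at the centre of its underside.
There are look-alikes about, which are no part of the job. There is more than one size of the shuttle; the one meant has the size given above.

How it is judged:
By the outcome, as a careful person would: the job done as asked, in the order asked, and still so for the second after the job is handed in, with the robot touching nothing.
It also fails if it takes over 48 s, if anything falls off the work surface, if the arm or the gripper's body presses on something with over 40 N, if the wrist force passes 120 N, or if a joint passes its speed limit or range.

ROBOT

A 7-joint arm with a two-finger parallel gripper is mounted at the origin on the work surface. World frame = base frame: x ahead of the robot, y to its left, z up, the work surface at z = 0. Lengths are in m, angles in rad, forces in N, time in s.
With the tool pointing down it reaches from about 0.425 to 0.875 m from the base axis. Payload 8.4 kg.
Tool frame: the origin (TCP) lies on the centre line of the jaws, within the pads' length; the fingertips stand 22 mm ahead of it and the grasp point (between the pads) lies 3 mm ahead of it; z points along the fingers, x is the direction in which the jaws open and shut, and the axes are right-handed (so a half turn about z gives the same grasp; the last joint's range is limited). The gripper opens to 85 mm and grips with 20 to 120 N. Pads are 22 mm wide; open, the fingers measure 114 mm over their backs; the gripper's body (76 mm by 85 mm) begins 54 mm behind the grasp point. The pads swing forward as they close: fully open they stand 13 mm farther back than shut.
Start: joints at [-1.251, 0.333, 0.04, 1.465, -0.013, 1.343, -0.059], TCP at [0.264, 0.594, 0.253] pointing down, gripper open.
Joint ranges: [-2.58, 2.58], [-0.38, 2.09], [-1.3, 1.39], [0.25, 2.4], [-1.5, 4.64], [0.08, 2.09], [-2.65, 2.65]. Speed limits (rad/s): [2.22, 2.22, 2.79, 2.79, 3.14, 3.14, 3.14].

INTERFACE

Orientations are given as a unit quaternion [x, y, z, w].
In Python, from station import ctrl gives the robot as it stands.
- The arm moves only by the tool play_rows, never from a script. Its argument "steps" is one flat list of numbers, 5 for each row, row after row: the opening, from 0 (shut) to 1 (fully open), then the shift along the tool's x, y, z in cm, then the turn about the tool's z in degrees. A call has 1 to 20 rows; each row is the pose to reach, as a shift and turn from the pose commanded when the call began, along the tool's axes at that moment; what a row does not reach only later rows make up. A row lasts 1/12 s, in which the tool goes at most 41.7 mm and 7.16 degrees, less where a joint would pass 70% of its speed; a pose out of reach is approached as far as the arm can. A call with a gripper value outside its range is refused whole. The fingers move at their own pace and stop on an object; the grip force is fixed at half the most. Time passes only in rows, so rows that repeat a pose let the fingers close. It gives the time, the measured TCP pose, the force and the opening at its end, in the units of the state.
- ctrl.get_obs(): the state, without advancing time (a new reading comes with each control period).
- ctrl.read_camera(name): name is "scene" or "top" or "wrist"; returns the picture (420x560x3 uint8, blue, green, red); there is no depth.
- ctrl.camera_params(name): a dict with "K" (3x3 intrinsics, pixels), "rvec" (rotation vector, rad) and "tvec" (3), from world to camera coordinates, as OpenCV has them; the wrist camera has in their place "tool_from_camera" (4x4, takes a point from camera to tool coordinates, whose origin is the TCP and whose axes are the tool frame's). Camera axes: x right, y down, z forward; pixel columns grow to the right and rows downward; lengths in m; the calibration is good to about 2 mm. A picture is of the moment at which its call begins: read the wrist's pose just before it. camera_params takes no time and is no camera call.
- ctrl.sign_off(): hands the job in, once; it reports no verdict.
The state is a dict: "clock": time; "q": joint angles; "joint_velocities": joint speeds; "effort": joint torques, N m; "tool_pos": TCP position; "eef_rot": TCP orientation; "contact_force": force on the tool from outside, world axes, zero at the start; "wrist_torque": the same for the moment, N m; "grip_width": finger opening in m.
Only numpy, scipy, OpenCV 4.12 (cv2) and the standard library are available. Lean on these libraries where they do the work, as an engineer would, in place of code of your own. Each camera call takes 0.05 s, during which the arm holds its last target.

## Working session

There is one attempt and no reset: what is moved stays moved. The work goes in short steps, Python scripts to look and compute and a tool call to move; the robot and the scene stay as the last step left them, time stands still between calls to the robot, and variables do not carry over. Pictures are saved under pics/ and viewed, and the job is handed in when it is done.

Besides the shell and the picture viewer there is one more tool, called after ">>>" by a JSON object that holds its "name" and its "arguments", one argument or row to a line. play_rows: Moves the arm, as the interface text tells. Its arguments: {"type":"object","properties":{"steps":{"type":"array"}},"required":["steps"]}

```bash
mkdir -p pics; ls
python3 - <<'E'
from station import ctrl
import cv2
o=ctrl.get_obs()
for k,v in o.items(): print(k,v)
for n in ["scene","top","wrist"]:
    print(n,ctrl.camera_params(n))
    cv2.imwrite(f"pics/{n}0.png",ctrl.read_camera(n))
E
```

```text
pics
clock 0.0
q [-1.2512146   0.33391698  0.03988229  1.46623079 -0.01338389  1.34330649
 -0.05852738]
joint_velocities [-4.00706437e-05  8.01581828e-04 -1.33829568e-04 -2.75570155e-04
 -8.54923710e-04  1.84366140e-03  2.01094051e-03]
effort [ 3.65852918e-05 -6.58517432e+01  1.36561733e+00 -4.05569923e+01
  1.67350756e-02  1.21834865e-02 -3.71107024e-05]
tool_pos [0.26418921 0.59344655 0.25243725]
eef_rot [ 8.38657001e-01  5.44659341e-01 -6.32384998e-04  4.86549566e-04]
contact_force [-0.40623789  0.24381521  0.3651485 ]
wrist_torque [0.06511601 0.00753347 0.01381075]
grip_width 0.0853090472191244
scene {'K': array([[535.03759231,   0.        , 278.46626968],
       [  0.        , 535.03759231, 210.88754817],
       [  0.        ,   0.        ,   1.        ]]), 'rvec': array([ 1.99727727,  1.12257471, -0.54593135]), 'tvec': array([-0.37975176, -0.28694873,  1.44750402])}
top {'K': array([[479.533945  ,   0.        , 280.96772745],
       [  0.        , 479.533945  , 208.51253422],
       [  0.        ,   0.        ,   1.        ]]), 'rvec': array([ 2.16434084, -2.17253338,  0.17424382]), 'tvec': array([0.01733572, 0.65033641, 0.76268129])}
wrist {'K': array([[368.47077372,   0.        , 277.54490932],
       [  0.        , 368.47077372, 209.54287042],
       [  0.        ,   0.        ,   1.        ]]), 'tool_from_camera': array([[ 9.99999618e-01, -8.24670898e-04,  2.88185368e-04,
         1.04463366e-03],
       [ 6.92369812e-04,  9.49362850e-01,  3.14180998e-01,
        -8.06715272e-02],
       [-5.32688408e-04, -3.14180678e-01,  9.49363059e-01,
        -1.21154033e-01],
       [ 0.00000000e+00,  0.00000000e+00,  0.00000000e+00,
         1.00000000e+00]])}
```

View pics/top0.png

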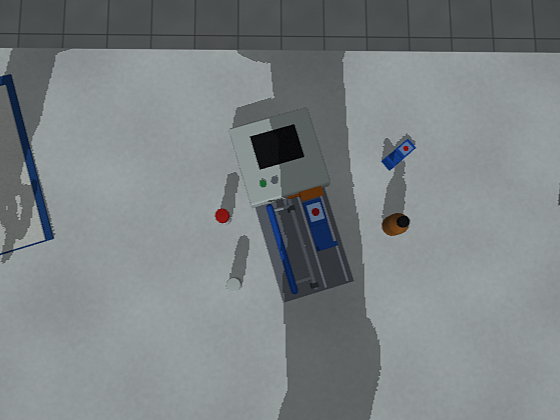

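View pics/scene0.png

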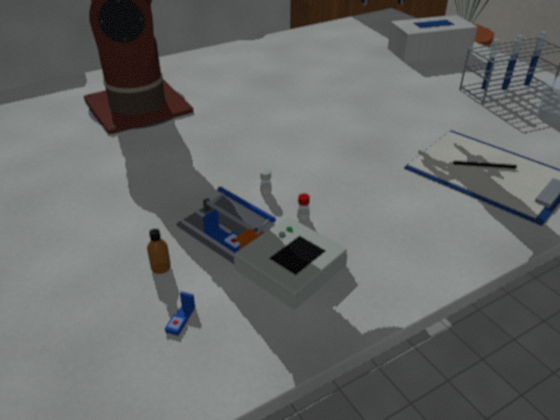

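View pics/wrist0.png

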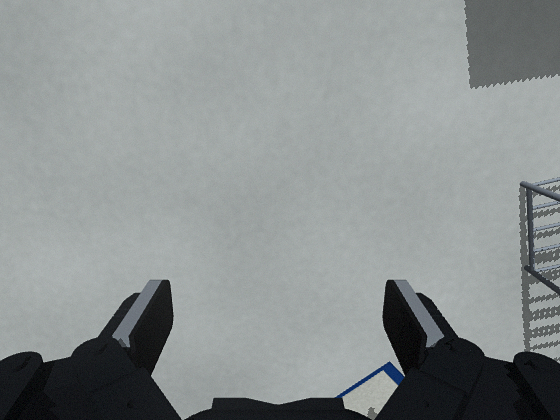

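```bash
cat > h.py <<'E'
import numpy as np, cv2
from station import ctrl
def P(n):
    p=ctrl.camera_params(n); return p["K"],p["rvec"],p["tvec"]
def proj(n,X):
    K,r,t=P(n); return cv2.projectPoints(np.float64(X).reshape(-1,1,3),r,t,K,None)[0][:,0]
def back(n,u,v,z):
    K,r,t=P(n); R=cv2.Rodrigues(r)[0]; d=R.T@np.linalg.inv(K)@[u,v,1]; c=-R.T@t
    return c+d*(z-c[2])/d[2]
def crop(img,x0,y0,w,h,f,fn):
    cv2.imwrite(fn,cv2.resize(img[y0:y0+h,x0:x0+w],None,fx=f,fy=f,interpolation=cv2.INTER_CUBIC))
E
python3 - <<'E'
import cv2; from h import *
i=cv2.imread("pics/top0.png"); crop(i,220,100,150,205,2.9,"pics/t1.png") 
crop(i,370,125,60,50,8,"pics/t2.png")
i=cv2.imread("pics/scene0.png"); crop(i,150,175,200,150,4,"pics/s1.png")
E
```

```text
(no output)
```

View pics/t1.png

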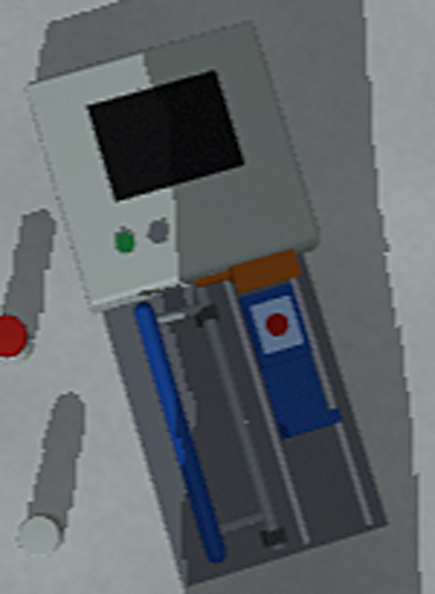

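View pics/s1.png

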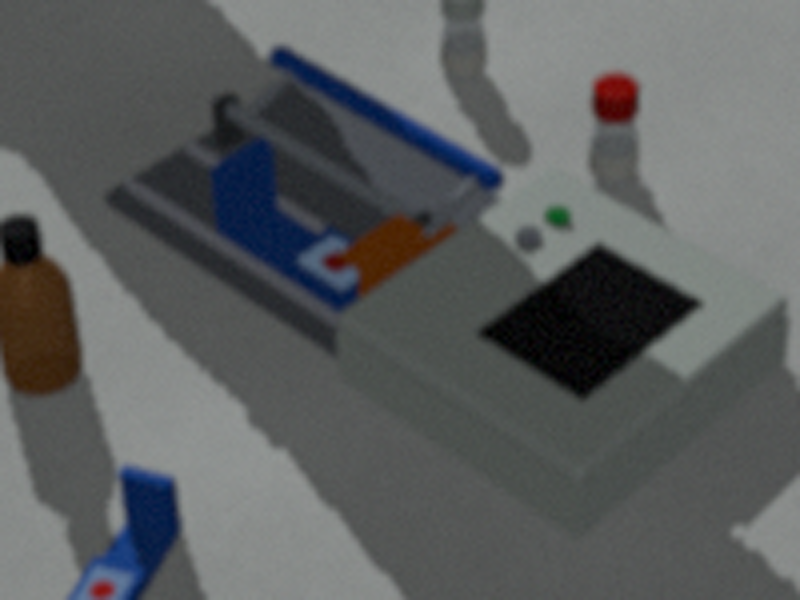

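View pics/t2.png

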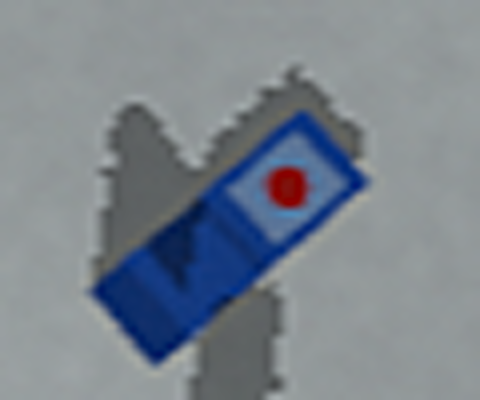

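Two shuttles are visible: the one in the reader's lane (top ≈ 317,220) and one lying on the table right of it (top ≈ 400,153). I'll fit the bay pose and measure both.

```bash
cat >> h.py <<'E'
def bw(b,X):
    X=np.atleast_2d(np.float64(X))/1000; c,s=np.cos(b[2]),np.sin(b[2])
    return X@np.array([[c,s,0],[-s,c,0],[0,0,1]])+[b[0],b[1],0]
def wb(b,X):
    c,s=np.cos(b[2]),np.sin(b[2]); X=np.atleast_2d(X)-[b[0],b[1],0]
    return X@np.array([[c,-s,0],[s,c,0],[0,0,1]])*1000
E
python3 - <<'E'
from h import *
from scipy.optimize import least_squares
M=[(0,65,40),(140,65,40),(140,-77,40),(0,-77,40),(-172,59,6),(-172,-69,6)]
T=np.array([(95,308),(27,87),(257,20),(318,243),(185,588),(387,522)])/2.9+[220,100]
r=least_squares(lambda b:(proj("top",bw(b,M))-T).ravel(),[.6,0,.26])
b=r.x; print("top",b,r.fun.reshape(-1,2).round(1))
Ms=[(140,65,40),(140,-77,40),(0,-77,40),(-172,-69,6),(140,-77,0)]
S=np.array([(787,298),(583,472),(338,310),(110,195),(578,530)])/4+[150,175]
print("scene resid",(proj("scene",bw(b,Ms))-S).round(1))
f=lambda b:np.r_[(proj("top",bw(b,M))-T).ravel(),(proj("scene",bw(b,Ms))-S).ravel()]
r2=least_squares(f,b); print("joint",r2.x,r2.fun.reshape(-1,2).round(1))
# lane shuttle: tab top edges in top: rear corners
for u,v,z in [(283,437,.05),(340,415,.05),(277,323,.02)]:
    print("lane",wb(b,back("top",u/2.9+220,v/2.9+100,z)).round(1), end=" ")
    print(wb(r2.x,back("top",u/2.9+220,v/2.9+100,z)).round(1))
# table one : rear tab top corners z=.044, nose corners z=.014
q=[back("top",u/8+370,v/8+125,z) for u,v,z in [(95,290,.044),(155,363,.044),(303,110,.014),(370,180,.014)]]
print("table shuttle len",np.linalg.norm((q[0]+q[1])[:2]/2-(q[2]+q[3])[:2]/2),"wid",np.linalg.norm(q[2]-q[3]),np.linalg.norm(q[0]-q[1]))
print("bystanders",[back("top",u,v,z).round(3) for u,v,z in [(222,216,.055),(233,284,.055),(403,221,.085)]])
print(np.hypot(*b[:2]))
E
```

```text
top [0.67287739 0.00200636 0.28500448] [[-1.3  0. ]
 [-0.7 -1.4]
 [-0.9 -0.4]
 [ 2.2 -1. ]
 [-0.2  0.8]
 [ 1.   1.8]]
scene resid [[ 0.2 -2.5]
 [-2.1 -2. ]
 [-1.9 -1.5]
 [-2.3 -1.9]
 [-1.4  0.5]]
joint [0.67424396 0.00249747 0.2863374 ] [[-1.6 -0.7]
 [-1.  -2.1]
 [-1.4 -1.2]
 [ 1.8 -1.8]
 [-0.4 -0. ]
 [ 0.8  0.9]
 [ 0.9 -2.2]
 [-1.3 -1.6]
 [-1.3 -1.1]
 [-1.9 -1.5]
 [-0.5  0.9]]
lane [[-103.   -18.6   50. ]] [[-104.5  -18.5   50. ]]
lane [[-100.4  -53.5   50. ]] [[-101.9  -53.4   50. ]]
lane [[-37.1 -38.6  20. ]] [[-38.6 -38.6  20. ]]
table shuttle len 0.0742169636691436 wid 0.021524210633365504 0.020096901905643408
bystanders [array([0.636, 0.112, 0.055]), array([0.526, 0.093, 0.055]), array([ 0.624, -0.178,  0.085])]
0.672880380182824
```

The lane shuttle's tab measures about 35 mm wide with its nose at bay x ≈ -14, which fits the 88 x 32 size and the start range. The table one is about 74 x 21 mm, so it's the look-alike.

```bash
cat >> h.py <<'E'
from scipy.spatial.transform import Rotation as Ro
B=np.array([0.6735,0.0022,0.2857])
def plan(bx,by,z,b=None,yaw=None):
    b=B if b is None else b
    o=ctrl.get_obs(); R=Ro.from_quat(o["eef_rot"]).as_matrix()
    t=bw(b,[[bx,by,0]])[0]; t[2]=z
    d=R.T@(t-o["tool_pos"])*100
    y=np.degrees(np.arctan2(R[1,0],R[0,0])); ty=np.degrees(b[2])-90
    print("target",t.round(4),"shift cm",d.round(2),"turn",round(y-ty,2))
E
python3 -c "
from h import *
plan(-125,-1,.20)"
```

```text
target [ 0.5538 -0.034   0.2   ] shift cm [-45.54  51.98   5.32] turn 139.64
```

>>> {"name": "play_rows", "arguments": {
  "steps": [0.75, -45.5, 52, 5.3, 139.6, 0.75, -45.5, 52, 5.3, 139.6, 0.75, -45.5, 52, 5.3, 139.6, 0.75, -45.5, 52, 5.3, 139.6, 0.75, -45.5, 52, 5.3, 139.6, 0.75, -45.5, 52, 5.3, 139.6, 0.75, -45.5, 52, 5.3, 139.6, 0.75, -45.5, 52, 5.3, 139.6, 0.75, -45.5, 52, 5.3, 139.6, 0.75, -45.5, 52, 5.3, 139.6, 0.75, -45.5, 52, 5.3, 139.6, 0.75, -45.5, 52, 5.3, 139.6, 0.75, -45.5, 52, 5.3, 139.6, 0.75, -45.5, 52, 5.3, 139.6, 0.75, -45.5, 52, 5.3, 139.6, 0.75, -45.5, 52, 5.3, 139.6, 0.75, -45.5, 52, 5.3, 139.6, 0.75, -45.5, 52, 5.3, 139.6, 0.75, -45.5, 52, 5.3, 139.6, 0.75, -45.5, 52, 5.3, 139.6]
}}

```text
clock: 1.82
tool_pos: [0.5542, -0.0342, 0.1999]
eef_rot: [0.798, -0.602, -0.0, 0.0]
contact_force: [-0.6, -0.0, 0.7]
grip_width: 0.0638
```

```bash
python3 -c "
from h import *
plan(-125,-1,.20)
o=ctrl.get_obs();print(o['contact_force'],o['joint_velocities'].round(3) if hasattr(o['joint_velocities'],'round') else 0)
i=ctrl.read_camera('wrist'); cv2.imwrite('pics/w1.png',cv2.resize(i,(798,598),interpolation=cv2.INTER_CUBIC))
"
```

```text
target [ 0.5538 -0.034   0.2   ] shift cm [-0.03  0.03 -0.01] turn -0.46
[-0.63155331 -0.01111624  0.74455432] [-0.089  0.005  0.082  0.005 -0.022  0.002 -0.616]
```

View pics/w1.png

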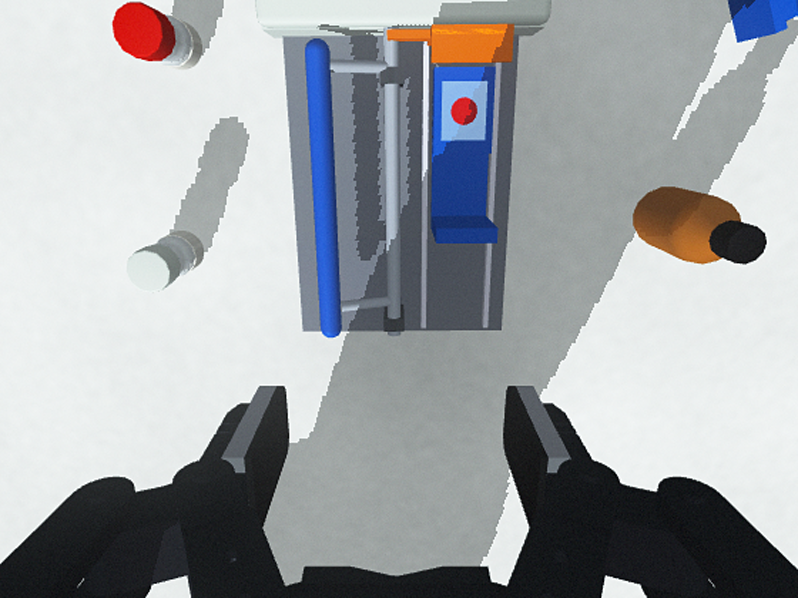

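```bash
cat >> h.py <<'E'
def wproj(X,o):
    p=ctrl.camera_params("wrist"); T=p["tool_from_camera"]; R=Ro.from_quat(o["eef_rot"]).as_matrix()
    Xt=(np.atleast_2d(X)-o["tool_pos"])@R; Xc=(Xt-T[:3,3])@T[:3,:3]; u=Xc@p["K"].T; return u[:,:2]/u[:,2:]
def wback(u,v,z,o):
    p=ctrl.camera_params("wrist"); T=p["tool_from_camera"]; R=Ro.from_quat(o["eef_rot"]).as_matrix()
    d=R@T[:3,:3]@np.linalg.inv(p["K"])@[u,v,1]; c=R@T[:3,3]+o["tool_pos"]; return c+d*(z-c[2])/d[2]
E
python3 - <<'E'
from h import *
from scipy.optimize import least_squares
o=ctrl.get_obs(); i=ctrl.read_camera('wrist'); cv2.imwrite('pics/w2.png',cv2.resize(i,(798,598),interpolation=cv2.INTER_CUBIC))
print(o["tool_pos"],o["eef_rot"])
f=lambda P:np.array(P)*1.0/1.425
M=[(-172,59,6),(-172,-69,6),(-168,-20,12),(-168,-56,12)]
T=f([(303,330),(502,330),(424,328),(486,328)])
r=least_squares(lambda b:(wproj(bw(b,M),o)-T).ravel(),B)
print(r.x,r.fun.reshape(-1,2).round(1))
for n,u,v,z in [("tabL",433,242,.05),("tabR",497,242,.05),("bar near",331,337,.04),("bar far",317,40,.04),("hinge",392,120,.032),("noseL?",464,111,.02)]:
    x=wback(u/1.425,v/1.425,z,o); print(n,wb(r.x,x).round(1),wb(B,x).round(1))
E
```

```text
[ 0.55419396 -0.0337106   0.19998714] [ 7.97992326e-01 -6.02667496e-01 -1.79335407e-04  3.24198201e-04]
[0.67661524 0.00239569 0.27606239] [[ 0.3  0.1]
 [-0.2  0.1]
 [ 1.7 -0.1]
 [-1.8 -0.1]]
tabL [[-104.6  -20.1   50. ]] [[-101.8  -19.8   50. ]]
tabR [[-104.6  -53.7   50. ]] [[-102.1  -53.4   50. ]]
bar near [[-162.7   36.8   40. ]] [[-159.3   37.7   40. ]]
bar far [[-7.2 37.7 40. ]] [[-3.8 37.  40. ]]
hinge [[-43.8   1.4  32. ]] [[-40.8   1.1  32. ]]
noseL? [[-39.1 -37.4  20. ]] [[-36.5 -37.7  20. ]]
```

View pics/w2.png

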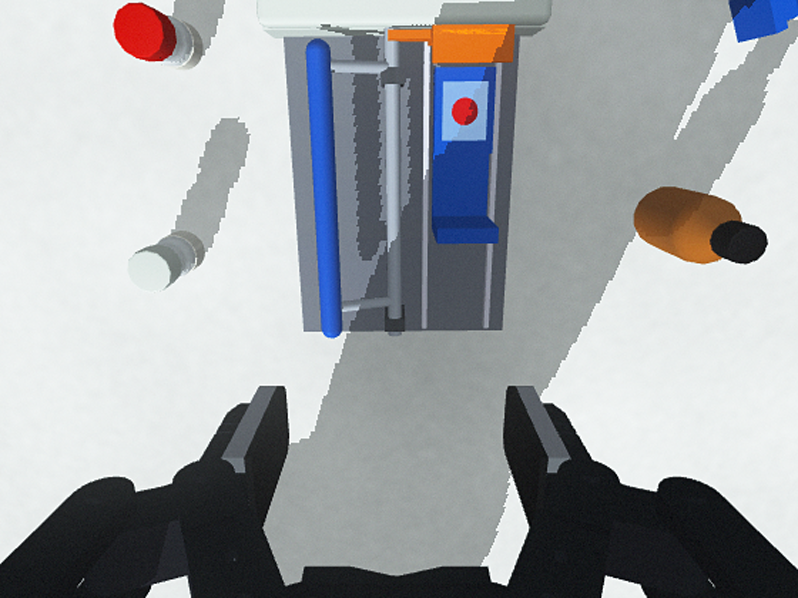

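```bash
sed -i 's/^B=.*/B=np.array([0.675,0.003,0.281])/' h.py; python3 -c "
from h import *
plan(-127,-1,.077)"
```

```text
target [ 0.5533 -0.0332  0.077 ] shift cm [-0.05  0.07 12.3 ] turn 0.23
```

>>> {"name": "play_rows", "arguments": {
  "steps": [0.78, 0, 0.1, 3, 0.2, 0.78, 0, 0.1, 6, 0.2, 0.78, 0, 0.1, 9, 0.2, 0.78, 0, 0.1, 11, 0.2, 0.78, 0, 0.1, 12, 0.2, 0.78, 0, 0.1, 12.3, 0.2, 0.78, 0, 0.1, 12.3, 0.2, 0.78, 0, 0.1, 12.3, 0.2]
}}

```text
clock: 2.58
tool_pos: [0.5542, -0.0337, 0.0785]
eef_rot: [0.8, -0.6, 0.001, -0.001]
contact_force: [-1.1, 0.3, 0.4]
grip_width: 0.0662
```

```bash
python3 -c "
from h import *
plan(-127,-1,.04)
i=ctrl.read_camera('wrist'); cv2.imwrite('pics/w3.png',cv2.resize(i,(798,598),interpolation=cv2.INTER_CUBIC))
i=ctrl.read_camera('scene'); crop(i,150,125,200,150,4,'pics/s3.png')
"
```

```text
target [ 0.5533 -0.0332  0.04  ] shift cm [-0.08  0.08  3.85] turn 0.14
```

View pics/w3.png

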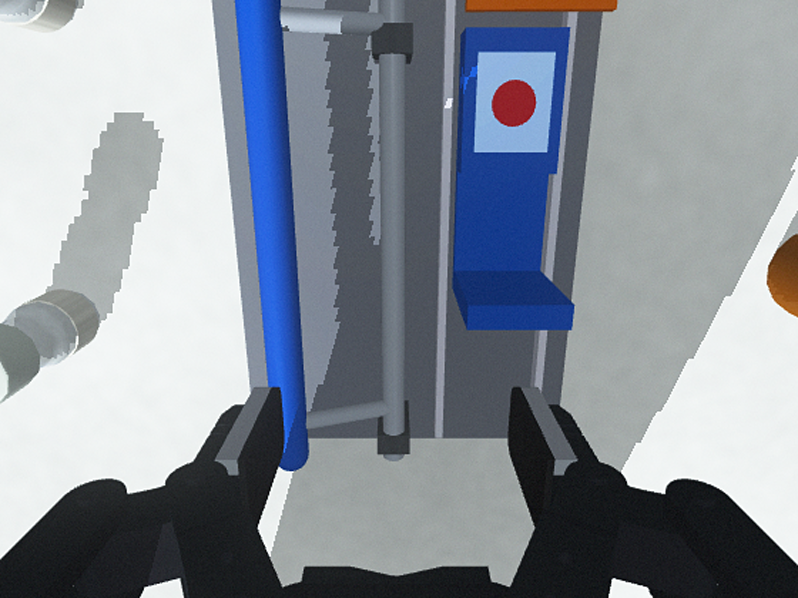

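View pics/s3.png

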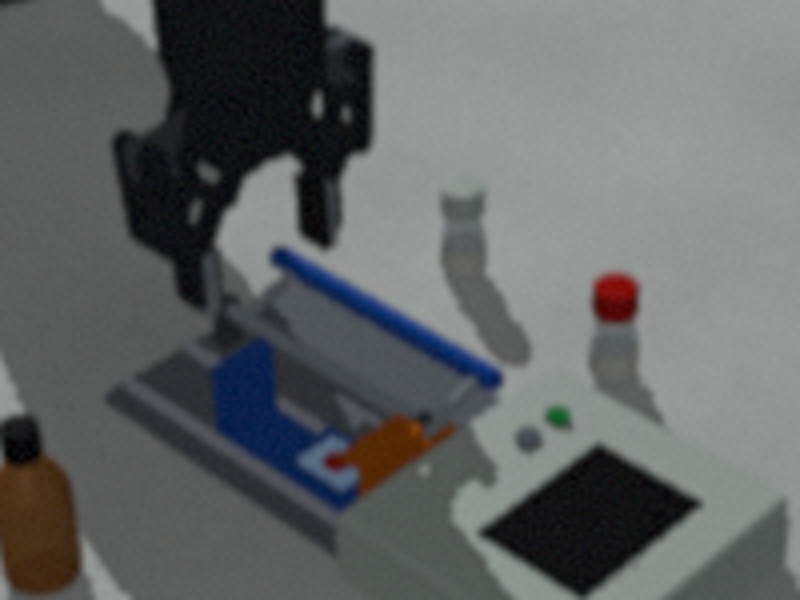

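```bash
python3 -c "
from h import *
p=ctrl.camera_params('wrist');T=p['tool_from_camera']
for t in (.005,.01,.015,.022,.03):
  for x in (-.033,-.041):
    X=np.array([x,-.011,t]);c=T[:3,:3].T@(X-T[:3,3]);u=p['K']@c;print(t,x,(u[:2]/u[2]*1.425).round(0))
"
```

```text
0.005 -0.033 [277. 400.]
0.005 -0.041 [247. 400.]
0.01 -0.033 [280. 391.]
0.01 -0.041 [252. 391.]
0.015 -0.033 [284. 383.]
0.015 -0.041 [256. 383.]
0.022 -0.033 [289. 372.]
0.022 -0.041 [262. 372.]
0.03 -0.033 [294. 360.]
0.03 -0.041 [268. 360.]
```

Tip is ≈12 mm ahead of TCP at this opening; the left fingertip is over the bar, the right one behind the tab. Pressing now.

>>> {"name": "play_rows", "arguments": {
  "steps": [0.78, -0.1, 0.1, 1, 0, 0.78, -0.1, 0.1, 1.8, 0, 0.78, -0.1, 0.1, 2.2, 0, 0.78, -0.1, 0.1, 2.5, 0, 0.78, -0.1, 0.1, 2.8, 0, 0.78, -0.1, 0.1, 2.8, 0, 0.78, -0.1, 0.1, 2.8, 0]
}}

```text
clock: 3.27
tool_pos: [0.5522, -0.032, 0.0492]
eef_rot: [0.8, -0.6, -0.0, -0.0]
contact_force: [-0.8, 3.7, 5.8]
grip_width: 0.0665
```

>>> {"name": "play_rows", "arguments": {
  "steps": [0.78, 0, 0, 0.3, 0, 0.78, 0, 0, 0.6, 0, 0.78, 0, 0, 0.9, 0, 0.78, 0, 0, 1.1, 0, 0.78, 0, 0, 1.1, 0, 0.78, 0, 0, 1.1, 0]
}}

```text
clock: 3.77
tool_pos: [0.5524, -0.0323, 0.0384]
eef_rot: [0.8, -0.6, -0.0, -0.0]
contact_force: [-0.2, 3.9, 5.5]
grip_width: 0.0669
```

```bash
python3 -c "
from h import *
plan(-127,-1,.038);print(ctrl.get_obs()['contact_force'])
i=ctrl.read_camera('wrist'); cv2.imwrite('pics/w4.png',cv2.resize(i,(798,598),interpolation=cv2.INTER_CUBIC))
i=ctrl.read_camera('scene'); crop(i,150,125,200,150,4,'pics/s4.png')
"
```

```text
target [ 0.5533 -0.0332  0.038 ] shift cm [ 0.11 -0.06  0.04] turn 0.13
[-0.19602542  3.86376598  5.45727951]
```

View pics/w4.png

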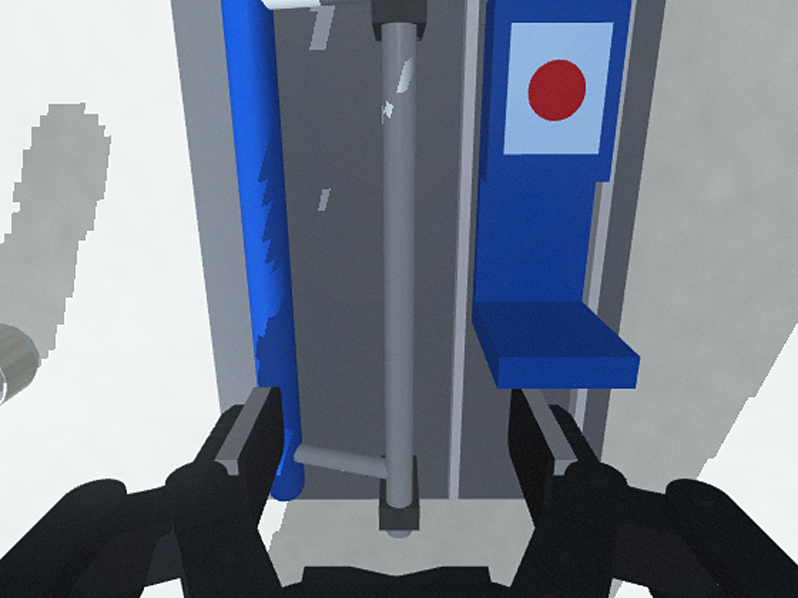

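View pics/s4.png

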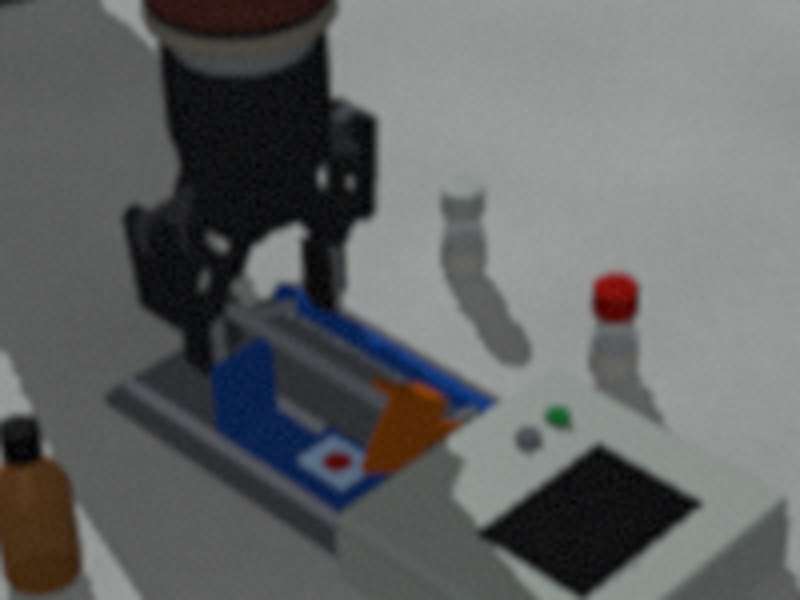

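The flap is up (≈0.5 rad), but the fingertip sits about 4 mm outside the bar's crown, with a sideways force of 3.9 N. I'll shift inward 4 mm, which also centres the other finger on the tab.

>>> {"name": "play_rows", "arguments": {
  "steps": [0.78, 0.1, 0, 0, 0, 0.78, 0.2, 0, 0, 0, 0.78, 0.3, 0, 0.05, 0, 0.78, 0.4, 0, 0.1, 0, 0.78, 0.4, 0, 0.1, 0, 0.78, 0.4, 0, 0.1, 0]
}}

```text
clock: 4.37
tool_pos: [0.5534, -0.0361, 0.0374]
eef_rot: [0.8, -0.6, -0.0, -0.0]
contact_force: [0.4, 5.0, 6.1]
grip_width: 0.0667
```

```bash
python3 -c "
from h import *
plan(-47,-4,.037);print(ctrl.get_obs()['contact_force'])
i=ctrl.read_camera('wrist'); cv2.imwrite('pics/w5.png',cv2.resize(i,(798,598),interpolation=cv2.INTER_CUBIC))
"
```

```text
target [ 0.631  -0.0139  0.037 ] shift cm [ 0.03 -8.07  0.04] turn 0.13
[0.36371076 4.99917517 6.13364334]
```

View pics/w5.png

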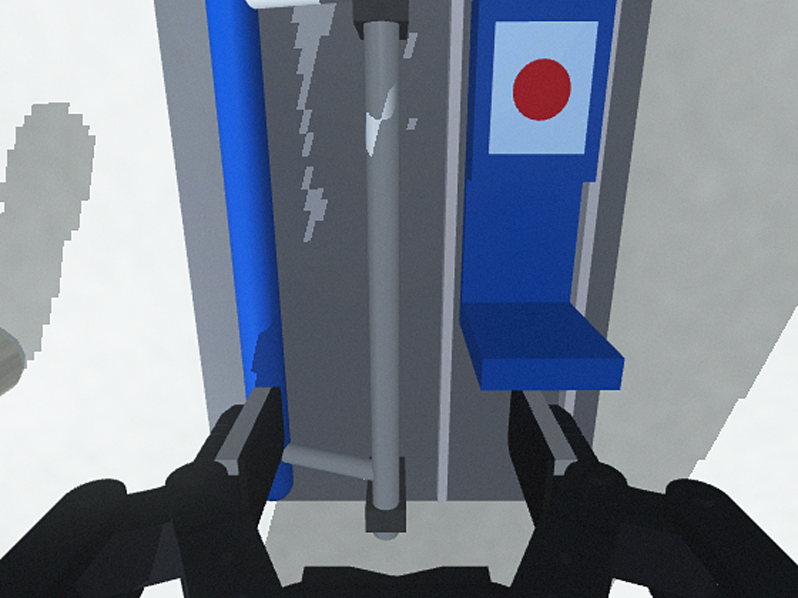

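>>> {"name": "play_rows", "arguments": {
  "steps": [0.78, 0, -0.4, 0.05, 0, 0.78, 0, -0.8, 0.05, 0, 0.78, 0, -1.2, 0.05, 0, 0.78, 0, -1.6, 0.05, 0, 0.78, 0, -2, 0.05, 0, 0.78, 0, -2.4, 0.05, 0, 0.78, 0, -2.8, 0.05, 0, 0.78, 0, -3.2, 0.05, 0, 0.78, 0, -3.2, 0.05, 0]
}}

```text
clock: 5.17
tool_pos: [0.584, -0.0292, 0.0368]
eef_rot: [0.8, -0.601, 0.0, 0.001]
contact_force: [-1.5, -2.4, 6.7]
grip_width: 0.0666
```

```bash
python3 -c "
from h import *
plan(-47,-4,.037);print(ctrl.get_obs()['contact_force'])
i=ctrl.read_camera('wrist'); cv2.imwrite('pics/w6.png',cv2.resize(i,(798,598),interpolation=cv2.INTER_CUBIC))
i=ctrl.read_camera('scene'); crop(i,150,125,200,150,4,'pics/s6.png')
"
```

```text
target [ 0.631  -0.0139  0.037 ] shift cm [-0.16 -4.94 -0.03] turn 0.07
[-1.53588646 -2.42351673  6.69437371]
```

View pics/w6.png

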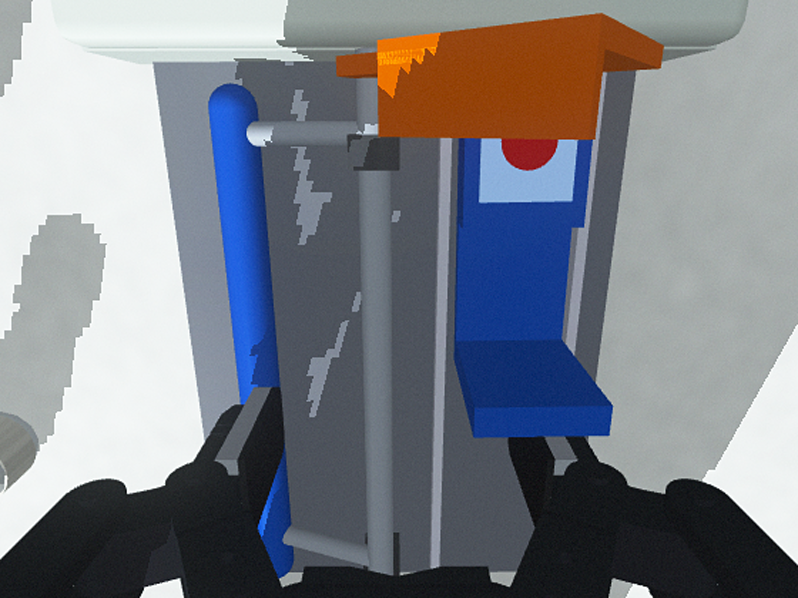

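View pics/s6.png

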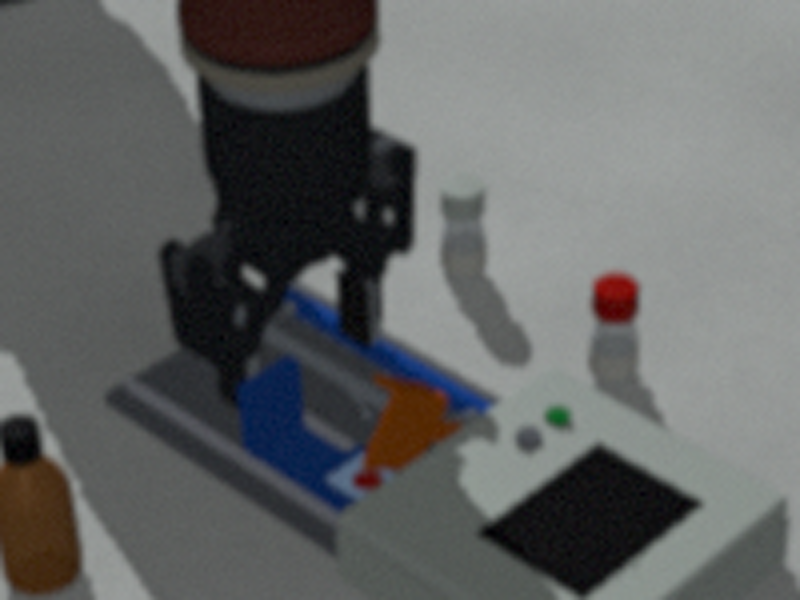

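>>> {"name": "play_rows", "arguments": {
  "steps": [0.78, -0.05, -0.4, 0, 0, 0.78, -0.1, -0.8, 0, 0, 0.78, -0.15, -1.2, 0, 0, 0.78, -0.15, -1.6, 0, 0, 0.78, -0.15, -2, 0, 0, 0.78, -0.15, -2.4, 0, 0, 0.78, -0.15, -2.8, 0, 0, 0.78, -0.15, -3.2, 0, 0, 0.78, -0.15, -3.5, 0, 0, 0.78, -0.15, -3.8, 0, 0, 0.78, -0.15, -4.1, 0, 0, 0.78, -0.15, -4.3, 0, 0, 0.78, -0.15, -4.3, 0, 0]
}}

```text
clock: 6.35
tool_pos: [0.6244, -0.0154, 0.0366]
eef_rot: [0.8, -0.601, -0.0, 0.001]
contact_force: [-3.3, -0.9, 6.3]
grip_width: 0.0666
```

```bash
python3 -c "
from h import *
plan(-47,-4,.037);print(ctrl.get_obs()['contact_force'])
i=ctrl.read_camera('wrist'); cv2.imwrite('pics/w7.png',cv2.resize(i,(798,598),interpolation=cv2.INTER_CUBIC))
i=ctrl.read_camera('scene'); crop(i,150,125,200,150,4,'pics/s7.png')
"
```

```text
target [ 0.631  -0.0139  0.037 ] shift cm [ 0.04 -0.67 -0.04] turn 0.08
[-3.28663229 -0.87544738  6.34268321]
```

View pics/w7.png

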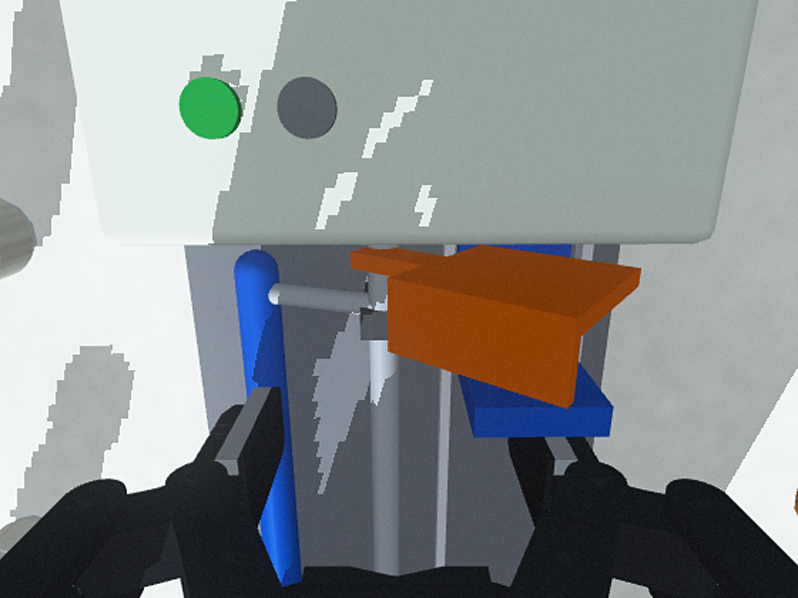

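View pics/s7.png

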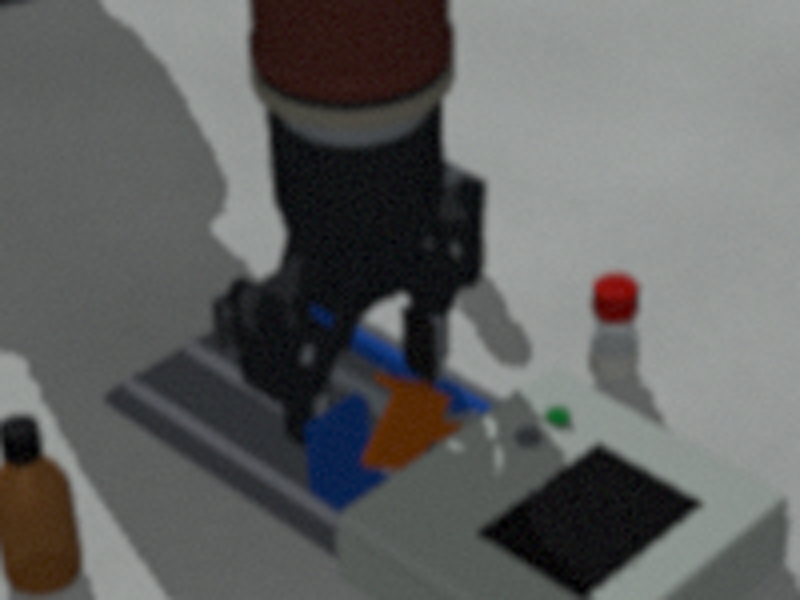

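>>> {"name": "play_rows", "arguments": {
  "steps": [0.78, 0, -0.15, 0, 0, 0.78, 0, -0.3, 0, 0, 0.78, 0, -0.45, 0, 0, 0.78, 0, -0.6, 0, 0, 0.78, 0, -0.6, 0, 0]
}}

```text
clock: 6.87
tool_pos: [0.63, -0.0138, 0.0367]
eef_rot: [0.8, -0.601, -0.0, 0.001]
contact_force: [-3.8, -0.6, 6.4]
grip_width: 0.0665
```

>>> {"name": "play_rows", "arguments": {
  "steps": [0.78, 0, -0.1, 0, 0, 0.78, 0, -0.2, 0, 0, 0.78, 0, -0.3, 0, 0, 0.78, 0, -0.3, 0, 0]
}}

```text
clock: 7.2
tool_pos: [0.6315, -0.0135, 0.0365]
eef_rot: [0.799, -0.601, -0.001, 0.002]
contact_force: [-9.8, -2.5, 10.6]
grip_width: 0.0668
```

>>> {"name": "play_rows", "arguments": {
  "steps": [0.78, 0, -0.1, 0, 0, 0.78, 0, -0.15, 0, 0, 0.78, 0, -0.15, 0, 0]
}}

```text
clock: 7.45
tool_pos: [0.6316, -0.0135, 0.0362]
eef_rot: [0.799, -0.601, -0.002, 0.002]
contact_force: [-15.0, -2.4, 14.5]
grip_width: 0.0666
```

```bash
python3 -c "
from h import *
plan(-47,-4,.037);o=ctrl.get_obs();print(o['contact_force'],o['tool_pos'])
i=ctrl.read_camera('wrist'); cv2.imwrite('pics/w8.png',cv2.resize(i,(798,598),interpolation=cv2.INTER_CUBIC))
u=lambda a,b:wb(B,wback(a/1.425,b/1.425,.05,o)).round(1)
"
```

```text
target [ 0.631  -0.0139  0.037 ] shift cm [ 0.02  0.08 -0.08] turn -0.02
[-15.03879959  -2.42662191  14.50253143] [ 0.631636   -0.01349656  0.03624062]
```

View pics/w8.png

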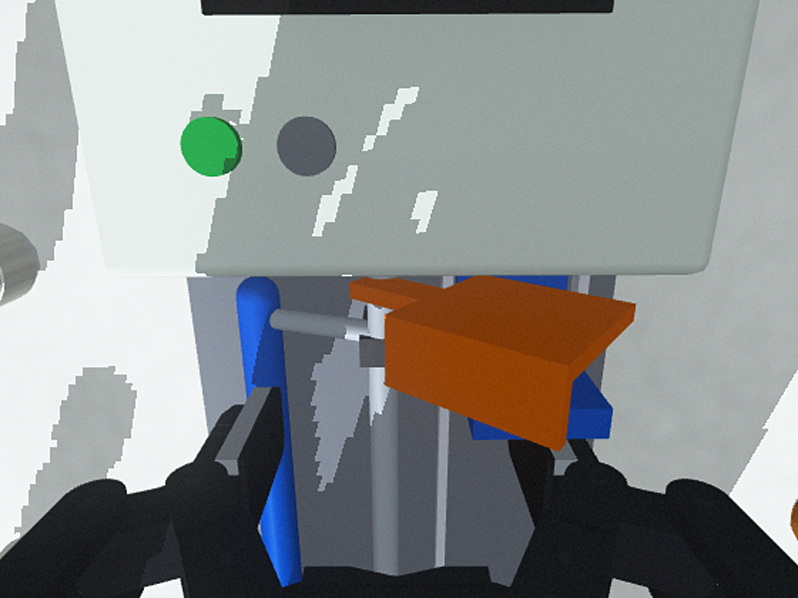

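>>> {"name": "play_rows", "arguments": {
  "steps": [0.78, 0, 0.2, 0, 0, 0.78, 0, 0.5, 0, 0, 0.78, 0, 0.9, 0, 0, 0.78, 0, 1.3, 0, 0, 0.78, 0, 1.3, 0, 0]
}}

```text
clock: 7.92
tool_pos: [0.6235, -0.0155, 0.0377]
eef_rot: [0.8, -0.601, 0.001, -0.001]
contact_force: [2.4, -0.1, 7.4]
grip_width: 0.0664
```

```bash
python3 -c "
from h import *
o=ctrl.get_obs();print(o['contact_force'],o['tool_pos'])
i=ctrl.read_camera('wrist'); cv2.imwrite('pics/w9.png',cv2.resize(i,(798,598),interpolation=cv2.INTER_CUBIC))
X=bw(B,[[-36,-22,50],[-36,-54,50],[-28,-54,50],[0,-77,40],[0,65,40]]);print((wproj(X,o)*1.425).round(0))
"
```

```text
[ 2.43760682 -0.08688883  7.36019202] [ 0.62351171 -0.01551475  0.0377029 ]
[[478. 407.]
 [614. 407.]
 [619. 377.]
 [717. 248.]
 [103. 247.]]
```

View pics/w9.png

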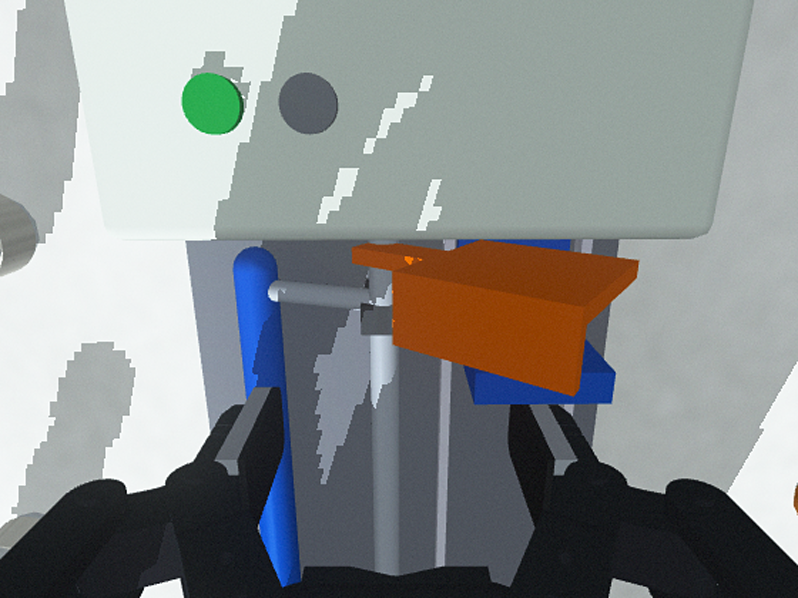

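The push stopped solidly (15 N, no motion) at the predicted home position, and the tab stayed there when the fingers backed off. Lifting away now.

>>> {"name": "play_rows", "arguments": {
  "steps": [0.78, 0, 0.1, -0.5, 0, 0.78, 0, 0.1, -1, 0, 0.78, 0, 0.1, -1.5, 0, 0.78, 0, 0.1, -2, 0, 0.78, 0, 0.1, -2.5, 0, 0.78, 0, 0.1, -4, 0, 0.78, 0, 0.1, -7, 0, 0.78, 0, 0.1, -10, 0, 0.78, 0, 0.1, -13, 0, 0.78, 0, 0.1, -15, 0, 0.78, 0, 0.1, -16, 0, 0.78, 0, 0.1, -16, 0, 0.78, 0, 0.1, -16, 0]
}}

```text
clock: 9.05
tool_pos: [0.6209, -0.015, 0.1958]
eef_rot: [0.8, -0.6, -0.001, 0.0]
contact_force: [0.5, 0.4, 0.1]
grip_width: 0.0668
```

```bash
python3 -c "
from h import *
o=ctrl.get_obs();print(o['contact_force'],o['tool_pos'],o['clock'])
i=ctrl.read_camera('wrist'); cv2.imwrite('pics/w10.png',cv2.resize(i,(798,598),interpolation=cv2.INTER_CUBIC))
i=ctrl.read_camera('scene'); crop(i,150,125,200,150,4,'pics/s10.png')
X=bw(B,[[-36,-22,50],[-36,-54,50],[-28,-54,50],[0,-77,40],[0,65,40],[-172,59,6],[-172,-69,6]]);print((wproj(X,o)*1.425).round(0))
"
```

```text
[0.49436428 0.40632257 0.10003259] [ 0.62090111 -0.01497722  0.19581601] 9.05
[[436. 247.]
 [497. 248.]
 [498. 232.]
 [543. 175.]
 [267. 174.]
 [307. 429.]
 [495. 429.]]
```

View pics/w10.png

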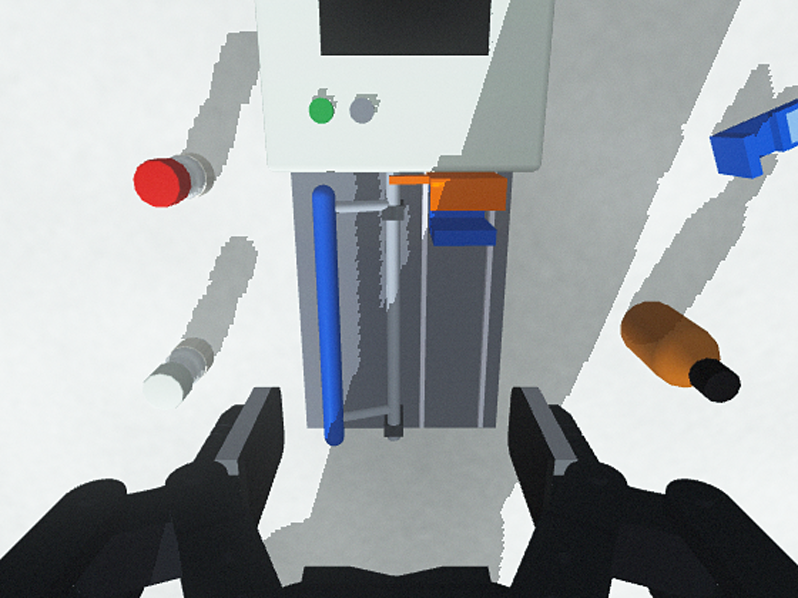

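View pics/s10.png

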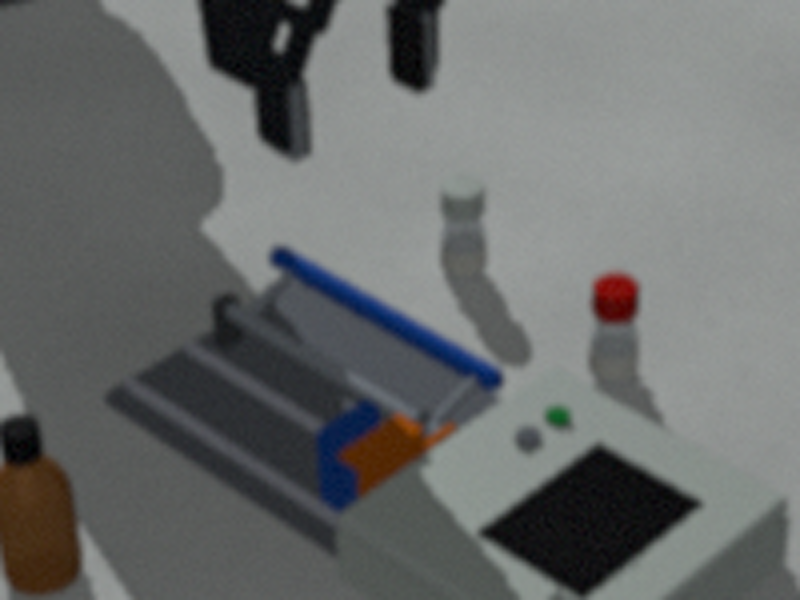

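```bash
python3 -c "
from h import *
print(ctrl.sign_off())"
```

```text
the job is handed in; nothing more can be done
None
```

The shuttle is home in the reader, the flap has sprung shut, and I handed the job in at about 9 s of the 48 s allowed. `sign_off` gives no verdict.

- **What I did:** I pressed the bar down with one fingertip to about 0.55 rad, estimated from the fingertip height, and kept it down. With the other finger I slid the lane shuttle in by its tab. Once it stopped, I backed off the tab with the bar still down, then lifted clear.
- **Shuttle home:** The push stopped hard at 15 N with no more movement, within about 1 mm of the predicted home position. The last wrist picture shows the tab's rear edge at row 245, against 247 predicted for home, which is again within about 1 mm. One earlier picture, scaled from the reader's rounded front edge, could be read as about 1 mm short. I trusted the hard stop and the later picture.
- **Flap and bystanders:** The flap and bar are back at their starting height. The vials, the bottle and the smaller look-alike shuttle show no sign of having been moved. The tool was touching nothing, with only about 0.6 N of residual force.
- **Correction on the way:** My first press landed about 4 mm off the crown of the bar, so I shifted the fingers inward before pushing. The two cameras disagreed on the reader's yaw by about 0.6°, and I used the middle value.

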